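Hold back the spring pusher of an egg-shelf lane for the carton that is waiting

ROBOT

A 7-joint arm with a two-finger parallel gripper is mounted at the origin on the work surface. World frame = base frame: x ahead of the robot, y to its left, z up, the work surface at z = 0. Lengths are in m, angles in rad, forces in N, time in s.
With the tool pointing down it reaches from about 0.4 to 0.875 m from the base axis. Payload 19.3 kg.
Tool frame: the origin (TCP) lies between the finger pads; the fingertips stand 19 mm ahead of it and the grasp point (between the pads) is the TCP; z points along the fingers, y is the direction in which the jaws open and shut (so a half turn about z gives the same grasp; the last joint's range is limited). The gripper opens to 85 mm and grips with 20 to 120 N. Pads are 22 mm wide; open, the fingers measure 114 mm over their backs; the gripper's body (76 mm by 85 mm) begins 54 mm behind the grasp point. The pads swing forward as they close: fully open they stand 13 mm farther back than shut.
Start: joints at [1.231, 0.521, -0.036, 1.599, 0.021, 1.021, -0.113], TCP at [0.167, -0.602, 0.25] pointing down, gripper open.
Joint ranges: [-2.91, 2.91], [-0.3, 2.13], [-1.5, 1.42], [0.17, 2.43], [-1.26, 4.41], [0.16, 1.93], [-2.52, 2.52]. Speed limits (rad/s): [1.89, 1.89, 2.39, 2.39, 3.01, 3.01, 3.01].

INTERFACE

Orientations are given as [roll, pitch, yaw] about the fixed x, y, z axes, in that order (R = Rz(yaw) Ry(pitch) Rx(roll)).
In Python, from workcell import status, imaging, bot gives the robot as it stands.
- The arm moves only by the shell command python3 -m handwheel 'ROWS' [FORCE]. ROWS is JSON, a list of rows, each an object with "offset": the shift along the tool's x, y, z in mm, a list of three; "rot": the turn, a rotation vector about the tool's x, y, z in degrees, a list of three; "claw": the opening, from -1 (shut) to 1 (fully open). A call has 1 to 12 rows; each row shifts and turns the commanded pose from where the row before left it, along the tool's axes as they then stand; what a row does not reach is not made up. A row lasts 1/10 s, in which the tool goes at most 50 mm and 8.59 degrees, less where a joint would pass 70% of its speed; a pose out of reach is approached as far as the arm can. A call is refused whole if a number of a shift passes 50 or a number of a turn 8.59, either way. A call with a gripper value outside its range is refused whole. The fingers move at their own pace and stop on an object; FORCE is the grip in N (left out, the last holds). Time passes only in rows, so rows that do not move let the fingers close. It gives the time, the measured TCP pose, the force and the opening at its end, in the units of the state.
- status.observe(): the state, without advancing time (a new reading comes with each control period).
- imaging.grab_frame(name): name is "side" or "top"; returns a dict with "color" (420x560x3 uint8, red, green, blue), "range_z" (420x560 float32, m along the optical axis (not along the pixel's ray), 0 where there is no reading), "fx", "fy", "cx", "cy" (pixels), "camera_from_world" (4x4, takes a point from world to camera coordinates). Camera axes: x right, y down, z forward; pixel columns grow to the right and rows downward; lengths in m; the calibration is good to about 2 mm. A picture is of the moment at which its call begins.
- bot.job_done(): hands the job in, once; it reports no verdict.
Trained networks look in the newest picture that a camera, given by its name, has taken for a name from the list of things; names that differ only in an ending like _2 or _b are one class to them, and where a whole thing is asked for, a point or a joint stands for the part that bears it (a point fixed in the world has none). Each returns a list of dicts, best first, with "conf" (0 to 1); they miss things now and then, are a little off and sometimes report something else, mostly with a low value. They report only what shows in the picture. A call takes as long as a camera call. They do not tell look-alikes from the thing itself.
- imaging.regions_of(thing, camera): "region" (420x560 bool, what is visible of it) and "box" ([centre column, centre row, width, height] in pixels, round what is visible of it).
- imaging.mark_of(thing, camera): "uv" ([column, row] in pixels: a listed point, or the origin of a listed thing).
The state is a dict: "clock": time; "qpos": joint angles; "qd": joint speeds; "joint_efforts": joint torques, N m; "position": TCP position; "tool_rot": TCP orientation; "force": force on the tool from outside, world axes, zero at the start; "moment": the same for the moment, N m; "grip_width": finger opening in m.
Only numpy, scipy, OpenCV 4.12 (cv2) and the standard library are available. Lean on these libraries where they do the work, as an engineer would, in place of code of your own. Each camera call takes 0.05 s, during which the arm holds its last target.

TASK

On the shelf deck one of the two spring-feed lanes is empty, and one egg carton, either a six or a ten, is standing on the counter in front of that lane's lip, waiting to go in. Draw the empty lane's pusher back until the front face of its blade stands at the line marked for that carton, the first line from the lip for a six or the second for a ten, and finish while still holding it there against its spring so that a colleague can set the carton in. Never let the pusher snap forward, and leave the filled lane, the cartons and the other goods where they are.

Things in the scene. Friction and masses are not known exactly. Their poses are not given: they have to be found in the camera images.
- deck: flat galvanised shelf deck lying on the counter, 272 x 372 x 12 mm, carrying the two lanes side by side. Origin: centre of its underside; its y axis runs along the lanes from their front (-y) to their rear (+y), z up. Fixed, but its place and heading differ from start to start.
- lane_a: the empty feed lane: grey plastic trough 118 mm wide in x, 357 mm long in y, its floor 6 mm thick, chrome wire dividers along both sides up to 53 mm above its origin and a wire front lip up to 37 mm. Origin: underside of its floor, on its middle line, 12 mm above the counter; y axis from the front lip (inner face at y = -185 mm) to the rear. It may be the lane nearer the robot or the farther one. Fixed.
- lane_a_front (a point): inner face of the empty lane's front lip, middle of the lane, on its floor
- lane_a_line_short (a point): first black line across the empty lane's floor (with a black clip on each divider), 162 mm behind the lip: the line for a six-egg carton
- lane_a_line_long (a point): second black line across the empty lane's floor (with a black clip on each divider), 262 mm behind the lip: the line for a ten-egg carton
- pusher_a (a joint): travel of the empty lane's pusher in m: 0 when run home against the front (blade face 5 mm behind the lip), grows as it is drawn back along the lane's +y; the blade face is at the first line at 0.157 and at the second at 0.257; end stop at 0.280. A spring drives it forward at all times: about 3.6 N at 0, 5.7 N at 0.257. It does not latch.
- pusher_a_grip (a point): where to take the empty lane's pusher: centre of the thickness of its black upright blade, 14 mm below its top edge. The blade is a flat plate 80 mm wide across the lane and 9 mm thick along it; its top edge is 110 mm above the counter. Behind the blade the sled and coil spring (43 mm long) reach up to 60 mm above the counter; in front of it nothing stands above the 49 mm high lip (heights above the counter). Axes as the lane's.
- pusher_a_face (a point): front face of the same blade, middle of its width, at the same height; this face is to stand at the line
- lane_b: the filled feed lane, same make and size as the empty one and parallel to it, 124 mm beside it; origin and axes alike. Fixed.
- pusher_b (a joint): travel of the filled lane's pusher in m; it presses on the carton in its lane at about 0.245. Leave it alone.
- carton_stock: ten-egg carton already in the filled lane (105 x 250 x 68 mm). Origin: centre of its underside. Leave it.
- carton_six: six-egg moulded-pulp carton, 105 mm wide in x, 150 mm long in y, 68 mm high; origin at the centre of its underside. It either stands on the counter in front of the empty lane's lip, in line with the lane (origin about 0.22 m before the lip: then it is the one that waits), or in the delivery crate behind the deck's rear end. Leave it.
- carton_ten: ten-egg moulded-pulp carton, 105 mm wide in x, 250 mm long in y, 68 mm high; origin at the centre of its underside. It stands at whichever of the same two places the six-egg carton does not. Leave it.
- crate: blue plastic delivery crate, 275 x 295 x 110 mm, beyond the rear end of the deck, holding one fixed ten-egg carton and the carton that is not wanted now. Origin: centre of its underside. Fixed.
- tape_roll: roll of parcel tape lying flat, 100 mm across, 48 mm high; bystander
- marker: white marker pen with black cap, 138 mm long, lying on top of the carton in the filled lane (top of the pen 105 mm above the counter); bystander
- mug: white mug, 82 mm across, 95 mm high; bystander
- ticket_holder: white shelf-ticket holder with a blank paper ticket, 80 mm wide, 32 mm high; bystander
Mind the look-alikes: they are no part of the job. Leave any orange look-alike of the carton_six alone.

How it is judged:
By the outcome, as a careful person would: the job done as asked, in the order asked, and still so for the second after the job is handed in, while the arm keeps its last pose, push and grip.
It also fails if it takes over 32 s, if anything falls off the work surface, if the arm or the gripper's body presses on something with over 40 N, if the wrist force passes 120 N, or if a joint passes its speed limit or range.

## Working session

There is one attempt and no reset: what is moved stays moved. The work goes in short steps, Python scripts to look and compute and a shell command to move; the robot and the scene stay as the last step left them, time stands still between calls to the robot, and variables do not carry over. Pictures are saved under pics/ and viewed, and the job is handed in when it is done.

```bash
mkdir -p pics; ls
cat > h.py <<'E'
import numpy as np, cv2
from workcell import status, imaging, bot
def world(f,u,v,z=None,d=None):
    T=np.linalg.inv(f["camera_from_world"]); r=np.array([(u-f["cx"])/f["fx"],(v-f["cy"])/f["fy"],1.0])
    if z is None:
        if d is None: d=f["range_z"][int(round(v)),int(round(u))]
        return T[:3,:3]@(r*d)+T[:3,3]
    a=T[:3,:3]@r; o=T[:3,3]; return o+a*(z-o[2])/a[2]
def proj(f,p):
    c=f["camera_from_world"]@np.append(p,1); return [f["fx"]*c[0]/c[2]+f["cx"],f["fy"]*c[1]/c[2]+f["cy"]]
E
python3 - <<'E'
from h import *
np.set_printoptions(precision=4,suppress=True)
s=status.observe(); print(s)
zs=dict(lane_a_front=.018,lane_a_line_short=.018,lane_a_line_long=.018,pusher_a_grip=.096,pusher_a_face=.096,carton_six=0,carton_ten=0,deck=0,lane_a=.012,crate=0)
for c in ["top","side"]:
    f=imaging.grab_frame(c); cv2.imwrite(f"pics/{c}0.png",f["color"][:,:,::-1])
    print(c,np.linalg.inv(f["camera_from_world"])[:3,3])
    for n,z in zs.items():
        for m in imaging.mark_of(n,c)[:3]:
            print(n,m["conf"],m["uv"],world(f,*m["uv"],z=z))
E
```

```text
pics
{'clock': 0.0, 'qpos': array([ 1.2308,  0.522 , -0.0363,  1.6   ,  0.0212,  1.0211, -0.1128]), 'qd': array([ 0.0004,  0.0003, -0.0008, -0.0003,  0.0007,  0.0009,  0.0001]), 'joint_efforts': array([  0.0001, -92.7094,   1.9802, -36.9935,   0.0179,   0.0082,
         0.0001]), 'position': array([ 0.1665, -0.6021,  0.2497]), 'tool_rot': array([-3.1404,  0.0001,  0.2698]), 'force': array([0.3704, 0.2236, 0.3264]), 'moment': array([ 0.0253,  0.0005, -0.024 ]), 'grip_width': 0.08553909075794823}
top [ 0.4813 -0.0115  1.103 ]
lane_a_front 0.86 [372.5, 218.8] [ 0.5348 -0.2514  0.018 ]
lane_a_front 0.31 [316.5, 232.3] [ 0.5026 -0.0979  0.018 ]
lane_a_line_short 0.77 [317.2, 233.8] [ 0.4985 -0.0997  0.018 ]
lane_a_line_short 0.23 [315.5, 181.6] [ 0.6415 -0.1004  0.018 ]
lane_a_line_long 0.61 [279.9, 242.7] [0.4773 0.0021 0.018 ]
pusher_a_grip 0.97 [378.7, 218.6] [ 0.531  -0.2498  0.096 ]
pusher_a_face 0.75 [379.5, 218.2] [ 0.532  -0.2518  0.096 ]
carton_six 0.96 [456.8, 276.0] [ 0.3736 -0.4761  0.    ]
carton_six 0.89 [450.4, 202.6] [ 0.5743 -0.473   0.    ]
carton_ten 0.91 [179.7, 267.9]
[... 418 characters left out ...]
3] [0.7153 0.0473 0.018 ]
lane_a_line_short 0.17 [337.2, 247.9] [ 0.7565 -0.1201  0.018 ]
lane_a_line_long 0.89 [246.1, 230.2] [ 0.4851 -0.0003  0.018 ]
pusher_a_grip 0.93 [267.8, 270.5] [ 0.5235 -0.2499  0.096 ]
pusher_a_face 0.64 [268.8, 270.2] [ 0.5262 -0.2493  0.096 ]
carton_six 0.71 [300.3, 366.0] [ 0.5714 -0.4762  0.    ]
carton_six 0.65 [218.9, 376.1] [ 0.3777 -0.4733  0.    ]
carton_ten 0.7 [226.6, 185.9] [0.4356 0.2744 0.    ]
deck 0.69 [268.0, 247.8] [ 0.547  -0.0718  0.    ]
lane_a 0.97 [249.2, 247.5] [ 0.4878 -0.0741  0.012 ]
lane_a 0.94 [286.9, 239.1] [ 0.6102 -0.0536  0.012 ]
lane_a 0.69 [268.7, 273.1] [ 0.5339 -0.1863  0.012 ]
crate 0.6 [240.5, 186.7] [ 0.487   0.2622 -0.    ]
```

View pics/top0.png

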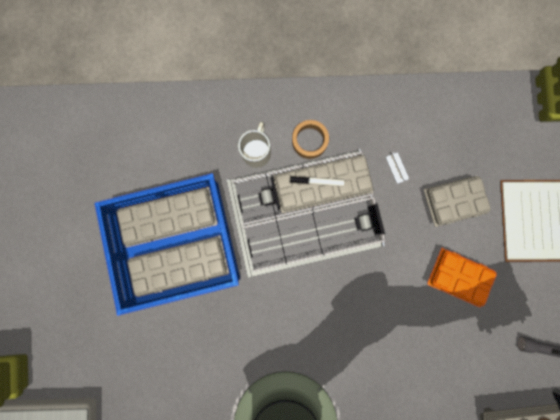

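View pics/side0.png

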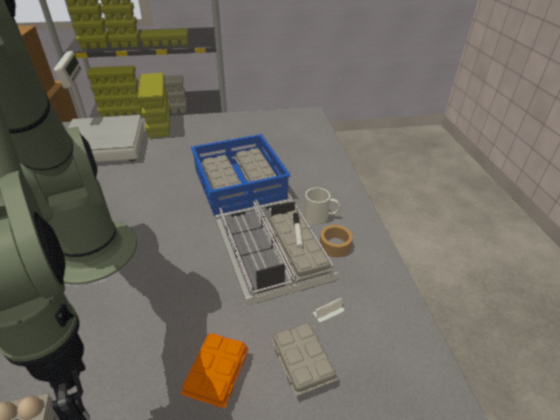

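Run:
```python
import cv2
a=cv2.imread("pics/top0.png")[170:310,250:500]; cv2.imwrite("pics/topc.png",cv2.resize(a,None,fx=3.2,fy=3.2,interpolation=2))
a=cv2.imread("pics/side0.png")[200:410,170:390]; cv2.imwrite("pics/sidec.png",cv2.resize(a,None,fx=2.8,fy=2.8,interpolation=2))
```

```text
(no output)
```

View pics/topc.png

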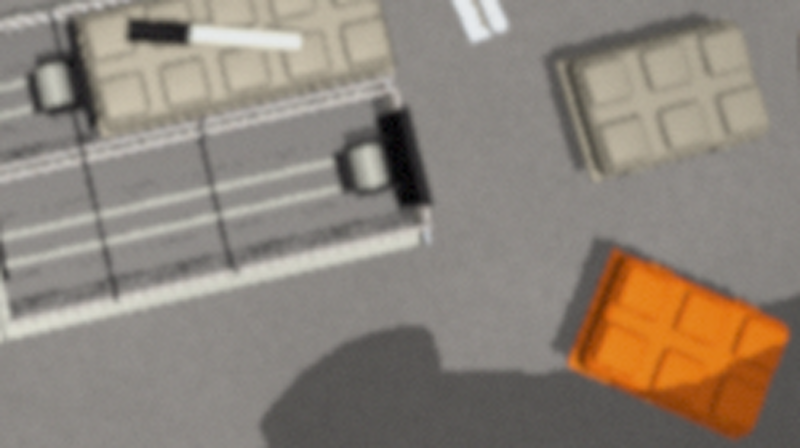

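View pics/sidec.png

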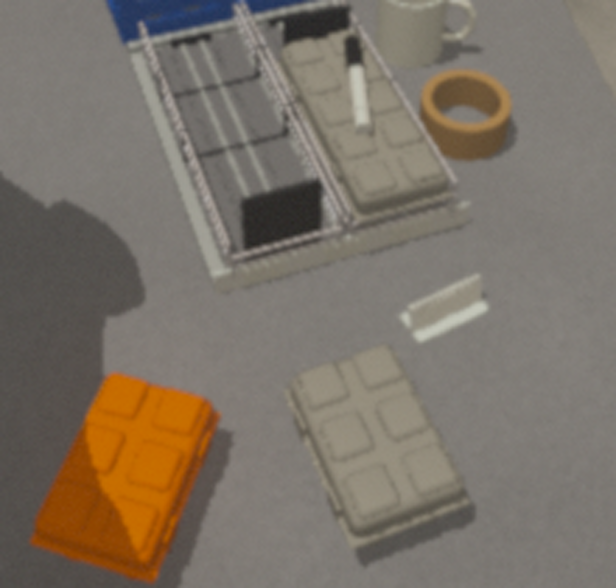

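The waiting carton is the beige 2x3 one at top (457,200), in line with the empty (near) lane, so it is a six and the first line is the target. The other candidate is orange, at top (462,277), and skewed: that is the look-alike. The crate holds two 2x5 cartons at (165,217) and (178,265). Next I'll measure the blade and the lane heading.

Run:
```python
from h import *
np.set_printoptions(precision=4,suppress=True)
for c in ["top","side"]:
    f=imaging.grab_frame(c)
    T=np.linalg.inv(f["camera_from_world"])
    v,u=np.mgrid[:420,:560]; d=f["range_z"]
    P=np.stack([(u-f["cx"])/f["fx"]*d,(v-f["cy"])/f["fy"]*d,d],-1)@T[:3,:3].T+T[:3,3]
    for n in ["pusher_a_grip","carton_stock","deck","carton_six","lane_a"]:
        for r in imaging.regions_of(n,c)[:2]:
            m=r["region"]&(d>0); Q=P[m]
            print(c,n,round(r["conf"],2),r["box"],m.sum(),"z",np.percentile(Q[:,2],[2,50,98]))
            zt=np.percentile(Q[:,2],97)
            if n.startswith("pusher"): Q=Q[(Q[:,2]>.075)]; 
            elif n.startswith("carton"): Q=Q[Q[:,2]>zt-.02]
            if len(Q)<5: continue
            b=cv2.minAreaRect((Q[:,:2]*1000).astype(np.float32)); print("   rect",b,"mean",Q.mean(0))
            if n.startswith("pusher"): 
                cc=Q[:,:2]-Q[:,:2].mean(0); w=np.linalg.svd(cc,full_matrices=False)[2]; print("  pca",w[0],np.ptp(cc@w[0]),np.ptp(cc@w[1]), "zmax",Q[:,2].max())
```

```text
top pusher_a_grip 0.73 [370.5, 221.4, 31.6, 32.5] 541 z [0.0278 0.0579 0.1121]
   rect ((531.18408203125, -247.79470825195312), (73.80166625976562, 10.069489479064941), 11.046547889709473) mean [ 0.5308 -0.2459  0.101 ]
  pca [-0.9811 -0.1935] 0.07380402892076537 0.010116691778807318 zmax 0.11429465078707834
top carton_stock 0.9 [323.0, 184.9, 101.6, 58.8] 3492 z [0.0198 0.0826 0.0949]
   rect ((629.59521484375, -113.87213134765625), (99.59337615966797, 247.90997314453125), 11.005125999450684) mean [ 0.6276 -0.1162  0.083 ]
top carton_stock 0.68 [314.1, 234.1, 136.3, 73.2] 6306 z [0.0134 0.0192 0.1033]
   rect ((497.782470703125, -86.99099731445312), (118.94036102294922, 345.3626708984375), 11.265815734863281) mean [ 0.5107 -0.1517  0.0782]
top deck 0.7 [304.9, 213.2, 153.9, 128.7] 1592 z [0.0003 0.0132 0.0644]
   rect ((556.8339233398438, -65.2315673828125), (278.2553405761719, 379.3358154296875), 11.64636516571045) mean [ 0.5107 -0.0031  0.0162]
top deck 0.38 [459.3, 202.3, 64.4, 47.6] 2271 z [0.0355 0.0638 0.0705]
   rect ((578.9862060546875, -485.9161376953125), (109.974327087402
[... 2282 characters left out ...]
3), 64.39402770996094) mean [ 0.3737 -0.4845  0.0623]
side carton_six 0.78 [304.1, 357.8, 63.5, 72.0] 2964 z [0.0022 0.0615 0.0682]
   rect ((575.2496337890625, -478.6000671386719), (101.54446411132812, 142.87338256835938), 11.866873741149902) mean [ 0.5741 -0.4855  0.0624]
side lane_a 0.93 [255.6, 253.6, 74.6, 88.2] 3413 z [0.0116 0.0181 0.1064]
   rect ((499.873779296875, -69.6346435546875), (131.29611206054688, 400.3105773925781), 11.19441032409668) mean [ 0.4998 -0.1085  0.0312]
side lane_a 0.71 [282.1, 207.9, 21.9, 18.6] 250 z [-0.0008  0.0938  0.1098]
   rect ((632.3200073242188, 63.40654754638672), (191.75283813476562, 64.66777038574219), 64.25438690185547) mean [0.607  0.0094 0.0899]
```

The blade grip is at about (0.530, -0.249) and the lane yaw is about 11.2°. The blade, deck and line measurements agree to about 2 mm. I'll move above the blade first.

```bash
python3 -m handwheel '[{"offset":[28,-18,0],"rot":[0,0,4.26],"claw":1},{"offset":[28,-18,0],"rot":[0,0,0],"claw":1},{"offset":[28,-18,0],"rot":[0,0,0],"claw":1},{"offset":[28,-18,0],"rot":[0,0,0],"claw":1},{"offset":[28,-18,0],"rot":[0,0,0],"claw":1},{"offset":[28,-18,0],"rot":[0,0,0],"claw":1},{"offset":[28,-18,0],"rot":[0,0,0],"claw":1},{"offset":[28,-18,0],"rot":[0,0,0],"claw":1},{"offset":[28,-18,0],"rot":[0,0,0],"claw":1},{"offset":[28,-18,0],"rot":[0,0,0],"claw":1},{"offset":[28,-18,0],"rot":[0,0,0],"claw":1},{"offset":[28,-18,0],"rot":[0,0,0],"claw":1}]' 60
python3 -m handwheel '[{"offset":[29,-20,0],"rot":[0,0,0],"claw":1},{"offset":[29,-20,0],"rot":[0,0,0],"claw":1},{"offset":[29,-19,0],"rot":[0,0,0],"claw":1},{"offset":[0,0,0],"rot":[0,0,0],"claw":1},{"offset":[0,0,0],"rot":[0,0,0],"claw":1}]'
```

```text
clock: 2.9
position: [0.4533, -0.3225, 0.2505]
tool_rot: [3.141, -0.0, 0.195]
force: [-0.0, 0.1, -0.1]
grip_width: 0.0853
clock: 3.4
position: [0.5265, -0.2484, 0.2502]
tool_rot: [-3.142, 0.0, 0.197]
force: [0.1, -0.6, -0.8]
grip_width: 0.0854
```

```bash
cat > m.py <<'E'
from h import *
s=status.observe(); p=s["position"]; 
print(s["clock"],p,s["tool_rot"]*180/np.pi,s["force"],s["grip_width"])
import sys
t=np.array([float(x) for x in sys.argv[1:4]])
R=cv2.Rodrigues(np.eye(3))[0]
from scipy.spatial.transform import Rotation as Ro
R=Ro.from_euler("xyz",s["tool_rot"]); print("tool delta mm",R.inv().apply(t-p)*1000)
E
python3 m.py .530 -.249 .096
```

```text
3.4 [ 0.52649076 -0.24840533  0.25015124] [-1.79997344e+02  1.62397491e-02  1.12678811e+01] [ 0.14696362 -0.58693908 -0.78634802] 0.08539915806258945
tool delta mm [  3.3690957    1.27605026 154.15023576]
```

```bash
python3 -m handwheel '[{"offset":[3,1,25],"rot":[0,0,0],"claw":1},{"offset":[0,0,25],"rot":[0,0,0],"claw":1},{"offset":[0,0,25],"rot":[0,0,0],"claw":1},{"offset":[0,0,25],"rot":[0,0,0],"claw":1},{"offset":[0,0,20],"rot":[0,0,0],"claw":1},{"offset":[0,0,15],"rot":[0,0,0],"claw":1},{"offset":[0,0,10],"rot":[0,0,0],"claw":1},{"offset":[0,0,9],"rot":[0,0,0],"claw":1},{"offset":[0,0,0],"rot":[0,0,0],"claw":1},{"offset":[0,0,0],"rot":[0,0,0],"claw":1}]'
python3 m.py .530 -.249 .096
python3 - <<'E'
from h import *
for c in ["side","top"]:
    f=imaging.grab_frame(c); cv2.imwrite(f"pics/{c}1.png",f["color"][:,:,::-1])
    a=f["color"][190:330,190:350,::-1] if c=="side" else f["color"][150:320,270:470,::-1]
    cv2.imwrite(f"pics/{c}1c.png",cv2.resize(a,None,fx=4 if c=="side" else 3.5,fy=4 if c=="side" else 3.5,interpolation=2))
E
```

```text
clock: 4.4
position: [0.5297, -0.2493, 0.0968]
tool_rot: [3.141, -0.0, 0.195]
force: [0.5, -1.2, -0.0]
grip_width: 0.0855
4.4 [ 0.52970075 -0.24934524  0.09676382] [ 1.79981723e+02 -2.73904990e-02  1.11906139e+01] [ 0.51186924 -1.15583252 -0.02354004] 0.08550340685782834
tool delta mm [ 0.36019506 -0.28084103  0.76390676]
```

View pics/side1c.png

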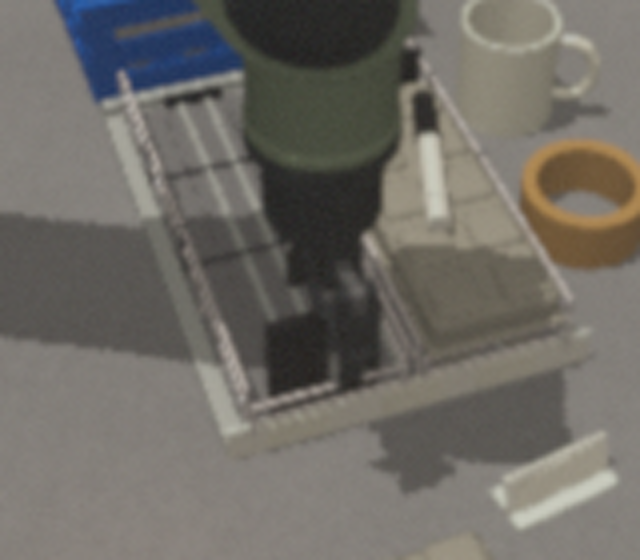

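View pics/top1c.png

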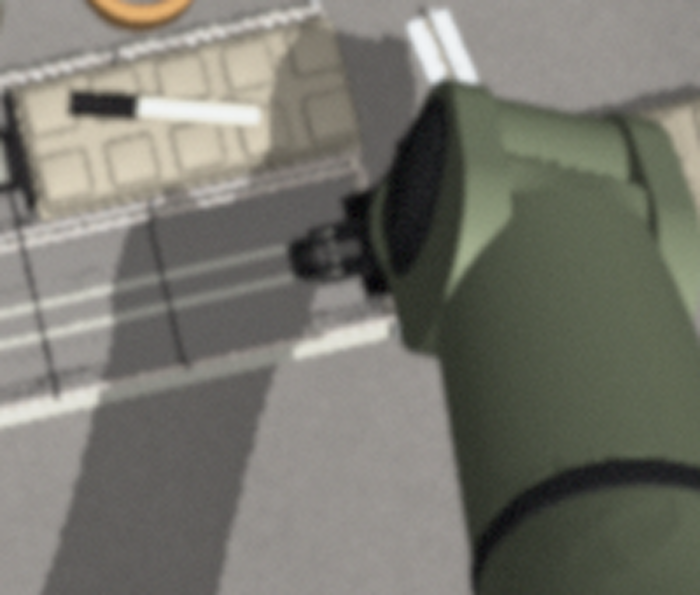

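The fingers straddle the blade, front finger at side-crop (355,335), clear of the lip and the filled lane. Closing now.

```bash
python3 -m handwheel '[{"offset":[0,0,0],"rot":[0,0,0],"claw":-1},{"offset":[0,0,0],"rot":[0,0,0],"claw":-1},{"offset":[0,0,0],"rot":[0,0,0],"claw":-1},{"offset":[0,0,0],"rot":[0,0,0],"claw":-1},{"offset":[0,0,0],"rot":[0,0,0],"claw":-1},{"offset":[0,0,0],"rot":[0,0,0],"claw":-1},{"offset":[0,0,0],"rot":[0,0,0],"claw":-1},{"offset":[0,0,0],"rot":[0,0,0],"claw":-1}]' 60; python3 m.py .4995 -.095 .0968
```

```text
clock: 5.3
position: [0.5296, -0.2496, 0.0964]
tool_rot: [3.141, -0.0, 0.195]
force: [1.2, -4.1, 1.7]
grip_width: 0.0081
5.3 [ 0.52957054 -0.24958404  0.09643826] [ 1.79968142e+02 -1.68969116e-02  1.11796117e+01] [ 1.23152598 -4.06036917  1.71372258] 0.008126802906213494
tool delta mm [   0.47174472 -157.48069292   -0.44916409]
```

Gripped, and the tool already carries about 4 N, which fits the spring. Drawing back smoothly.

```bash
python3 -m handwheel '[{"offset":[0,-5,0],"rot":[0,0,0],"claw":-1},{"offset":[0,-10,0],"rot":[0,0,0],"claw":-1},{"offset":[0,-15,0],"rot":[0,0,0],"claw":-1},{"offset":[0,-18,0],"rot":[0,0,0],"claw":-1},{"offset":[0,-18,0],"rot":[0,0,0],"claw":-1},{"offset":[0,-18,0],"rot":[0,0,0],"claw":-1},{"offset":[0,-18,0],"rot":[0,0,0],"claw":-1},{"offset":[0,-18,0],"rot":[0,0,0],"claw":-1},{"offset":[0,-15,0],"rot":[0,0,0],"claw":-1},{"offset":[0,-12,0],"rot":[0,0,0],"claw":-1},{"offset":[0,-6,0],"rot":[0,0,0],"claw":-1},{"offset":[0,-2,0],"rot":[0,0,0],"claw":-1}]'
python3 -m handwheel '[{"offset":[0,0,0],"rot":[0,0,0],"claw":-1},{"offset":[0,0,0],"rot":[0,0,0],"claw":-1},{"offset":[0,0,0],"rot":[0,0,0],"claw":-1}]'
python3 m.py .4995 -.095 .0964
python3 - <<'E'
from h import *
np.set_printoptions(precision=4,suppress=True)
for c in ["side","top"]:
    f=imaging.grab_frame(c); cv2.imwrite(f"pics/{c}2.png",f["color"][:,:,::-1])
    a=f["color"][190:310,190:350,::-1] if c=="side" else f["color"][150:290,220:410,::-1]
    k=5 if c=="side" else 4
    cv2.imwrite(f"pics/{c}2c.png",cv2.resize(a,None,fx=k,fy=k,interpolation=2))
    for n,z in dict(lane_a_line_short=.018,lane_a_front=.018,lane_a_line_long=.018,pusher_a_face=.096,pusher_a_grip=.096).items():
        for m in imaging.mark_of(n,c)[:2]: print(c,n,m["conf"],m["uv"],world(f,*m["uv"],z=z))
    T=np.linalg.inv(f["camera_from_world"]); v,u=np.mgrid[:420,:560]; d=f["range_z"]
    P=np.stack([(u-f["cx"])/f["fx"]*d,(v-f["cy"])/f["fy"]*d,d],-1)@T[:3,:3].T+T[:3,3]
    for r in imaging.regions_of("pusher_a_grip",c)[:2]:
        Q=P[r["region"]&(d>0)]; Q=Q[(Q[:,2]>.03)&(Q[:,2]<.115)]
        if len(Q): print(c,r["conf"],r["box"],len(Q),Q.mean(0)); np.save(f"q_{c}.npy",Q)
E
```

```text
clock: 6.5
position: [0.4992, -0.0968, 0.0964]
tool_rot: [3.141, 0.0, 0.196]
force: [-1.5, -6.0, 4.3]
grip_width: 0.0082
clock: 6.8
position: [0.4994, -0.0978, 0.0964]
tool_rot: [3.141, 0.0, 0.195]
force: [-0.8, -5.7, 6.1]
grip_width: 0.0086
6.8 [ 0.4994021  -0.0977553   0.09637841] [1.79983081e+02 2.54697432e-03 1.11590068e+01] [-0.82056339 -5.74591385  6.07429549] 0.008578006155843124
tool delta mm [ 0.62929099 -2.68424991 -0.02240892]
side lane_a_line_short 0.95 [254.6, 249.8] [ 0.5029 -0.0923  0.018 ]
side lane_a_line_short 0.63 [297.4, 253.0] [ 0.6305 -0.1241  0.018 ]
side lane_a_line_long 0.7 [337.6, 246.9] [ 0.7589 -0.116   0.018 ]
side pusher_a_face 0.87 [254.3, 234.0] [ 0.5029 -0.1046  0.096 ]
side pusher_a_grip 0.93 [251.8, 231.5] [ 0.4967 -0.0929  0.096 ]
side 0.57 [253.4, 241.2, 28.5, 28.4] 430 [ 0.4979 -0.1036  0.0669]
top lane_a_front 0.66 [374.1, 218.0] [ 0.5369 -0.2558  0.018 ]
top lane_a_line_long 0.84 [281.0, 242.7] [ 0.4773 -0.0008  0.018 ]
top pusher_a_grip 0.41 [318.8, 186.6] [ 0.6169 -0.1019  0.096 ]
```

View pics/side2c.png

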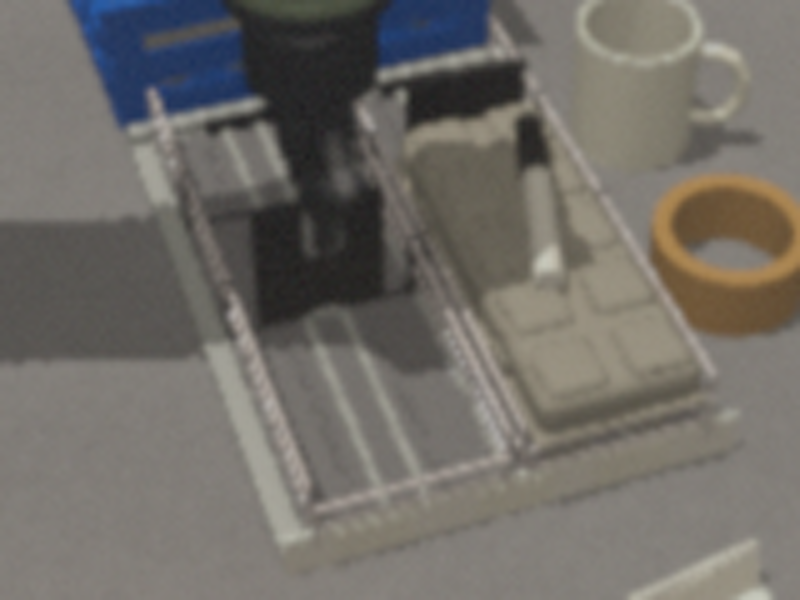

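View pics/top2c.png

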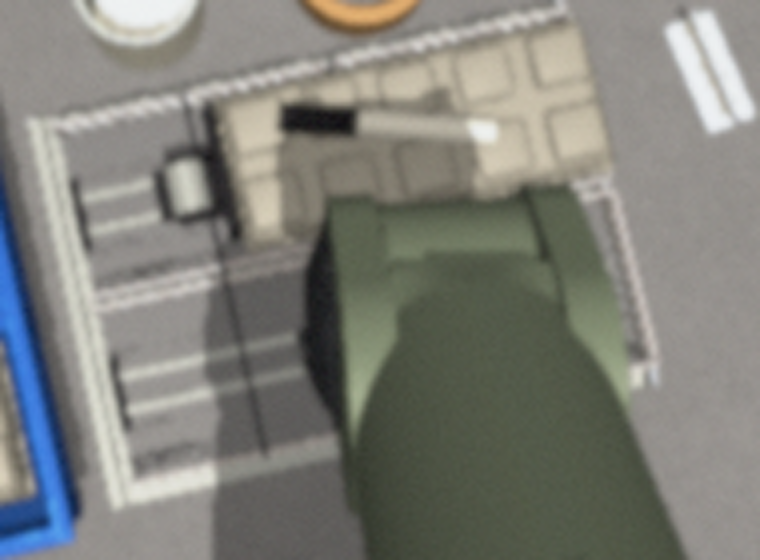

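The blade's lower edge in the side crop runs (255,320)-(410,290), very near where the line was. I'll refine this with rectified profiles of the pictures from before and after the draw.

Run:
```python
from h import *
np.set_printoptions(precision=4,suppress=True)
a=np.radians(11.2); ex=np.array([np.cos(a),np.sin(a)]); ny=np.array([-np.sin(a),np.cos(a)])
O=np.array([.532,-.2587]) # est lip
Q=np.load("q_side.npy"); s=(Q[:,:2]-O)@ny*1000; x=(Q[:,:2]-O)@ex*1000
for lo,hi in [(.03,.045),(.045,.06),(.06,.075),(.075,.09),(.09,.105)]:
    k=(Q[:,2]>lo)&(Q[:,2]<hi); print(lo,k.sum(),"face s median",np.median(s[k]),np.percentile(s[k],[10,90]))
out={}
for c in ["side","top"]:
    f=imaging.grab_frame(c)
    for z in (.018,.110):
        ss=np.arange(-30,300,1.); xs=np.arange(-50,51,1.)
        S,X=np.meshgrid(ss,xs,indexing="ij")
        P=O+(S[...,None]*ny+X[...,None]*ex)/1000
        P=np.concatenate([P,np.full(S.shape+(1,),z),np.ones(S.shape+(1,))],-1)@f["camera_from_world"].T
        U=(f["fx"]*P[...,0]/P[...,2]+f["cx"]).astype(np.float32); V=(f["fy"]*P[...,1]/P[...,2]+f["cy"]).astype(np.float32)
        for i in (0,2):
            im=cv2.cvtColor(cv2.imread(f"pics/{c}{i}.png"),cv2.COLOR_BGR2GRAY)
            R=cv2.remap(im,U,V,cv2.INTER_CUBIC); cv2.imwrite(f"pics/r_{c}{i}_{int(z*1000)}.png",cv2.resize(R,None,fx=1.8,fy=1.8))
            g=R.astype(float)
            if z==.018 and i==0:
                for t in (162,262):
                    for xa,xb in [(5,25),(28,48),(68,88)]:
                        p=g[:,xa:xb].mean(1); k=(ss>t-15)&(ss<t+15); w=np.clip(np.median(p[k])-p[k]-3,0,None); print(c,"line",t,"x",xa-50,"s=",(w*ss[k]).sum()/w.sum(),w.max())
            if z==.110 and i==0:
                p=g[:,35:65].mean(1); k=(ss>-15)&(ss<30); print(c,"blade top prof from -15",p[k].astype(int))
```

```text
0.03 96 face s median 158.6174273673517 [156.6916 160.929 ]
0.045 92 face s median 158.49701908352398 [156.2365 161.4661]
0.06 84 face s median 158.32132307672413 [156.1824 160.5543]
0.075 67 face s median 158.77265830544187 [157.101  160.4904]
0.09 64 face s median 158.3202856761131 [156.7664 161.2609]
side line 162 x -45 s= 160.58539723383726 21.19999999999999
side line 162 x -22 s= 161.04235832856324 23.60000000000001
side line 162 x 18 s= 160.78041074249606 22.0
side line 262 x -45 s= 261.20886335658594 16.700000000000003
side line 262 x -22 s= 261.0556343019136 19.14999999999999
side line 262 x 18 s= 260.6942198262953 21.5
side blade top prof from -15 [ 44  44  43  43  43  43  43  43  43  43  43  43  44  44  45  46  47  49
  51  55  60  66  73  81  90  98 104 109 112 114 115 115 116 116 116 116
 116 115 115 115 115 115 115 114]
top line 162 x -45 s= 162.45179471966773 29.35000000000001
top line 162 x -22 s= 162.4483378256963 35.75
top line 162 x 18 s= 162.49678550555228 28.60000000000001
top line 262 x -45 s= 262.7286489574408 29.500000000000014
top line 262 x -22 s= 262.75395806589637 38.20000000000002
top line 262 x 18 s= 262.9291403460588 30.64999999999999
top blade top prof from -15 [136 136 136 136 136 136 136 136 137 137 137 137 137 138 138 137 135 131
 125 115 102  87  73  60  51  45  41  37  32  26  21  16  12  10   9   9
   9  10   9   8   8   9  11  13]
```

Three independent estimates put the face about 2 mm short of the line: side camera 158.5 against 160.9, the TCP against the line, and the drawn length of 154.8. I'll add 2 mm.

```bash
python3 -m handwheel '[{"offset":[0,-1,0],"rot":[0,0,0],"claw":-1},{"offset":[0,-1,0],"rot":[0,0,0],"claw":-1},{"offset":[0,0,0],"rot":[0,0,0],"claw":-1},{"offset":[0,0,0],"rot":[0,0,0],"claw":-1},{"offset":[0,0,0],"rot":[0,0,0],"claw":-1},{"offset":[0,0,0],"rot":[0,0,0],"claw":-1}]'
cat > c.py <<'E'
from h import *
np.set_printoptions(precision=4,suppress=True)
a=np.radians(11.2); ny=np.array([-np.sin(a),np.cos(a)]); O=np.array([.532,-.2587])
s=status.observe(); print(s["clock"],"TCP face s",(s["position"][:2]-O)@ny*1000-4.5,s["force"],s["grip_width"])
f=imaging.grab_frame("side"); cv2.imwrite("pics/side3.png",f["color"][:,:,::-1])
T=np.linalg.inv(f["camera_from_world"]); v,u=np.mgrid[:420,:560]; d=f["range_z"]
P=np.stack([(u-f["cx"])/f["fx"]*d,(v-f["cy"])/f["fy"]*d,d],-1)@T[:3,:3].T+T[:3,3]
r=imaging.regions_of("pusher_a_grip","side")[0]; Q=P[r["region"]&(d>0)]; Q=Q[(Q[:,2]>.03)&(Q[:,2]<.105)]
print("face",np.median((Q[:,:2]-O)@ny)*1000,len(Q))
E
python3 c.py
```

```text
clock: 8.2
position: [0.499, -0.0959, 0.0964]
tool_rot: [3.141, 0.0, 0.195]
force: [-0.9, -5.4, 6.0]
grip_width: 0.0085
8.2 TCP face s 161.63950816044758 [-0.9045 -5.4208  6.0333] 0.008453489511166106
face 160.55687829696092 378
```

```bash
python3 -m handwheel '[{"offset":[0,0,0],"rot":[0,0,0],"claw":-1},{"offset":[0,0,0],"rot":[0,0,0],"claw":-1},{"offset":[0,0,0],"rot":[0,0,0],"claw":-1},{"offset":[0,0,0],"rot":[0,0,0],"claw":-1},{"offset":[0,0,0],"rot":[0,0,0],"claw":-1},{"offset":[0,0,0],"rot":[0,0,0],"claw":-1},{"offset":[0,0,0],"rot":[0,0,0],"claw":-1},{"offset":[0,0,0],"rot":[0,0,0],"claw":-1}]' >/dev/null; python3 c.py; python3 -c "
import cv2
a=cv2.imread('pics/side3.png')[190:310,190:350]; cv2.imwrite('pics/side3c.png',cv2.resize(a,None,fx=5,fy=5,interpolation=2))"
```

```text
9.1 TCP face s 161.65651480193705 [-1.8459 -5.0627  6.6697] 0.008096991563056695
face 160.63174091610384 384
```

View pics/side3c.png

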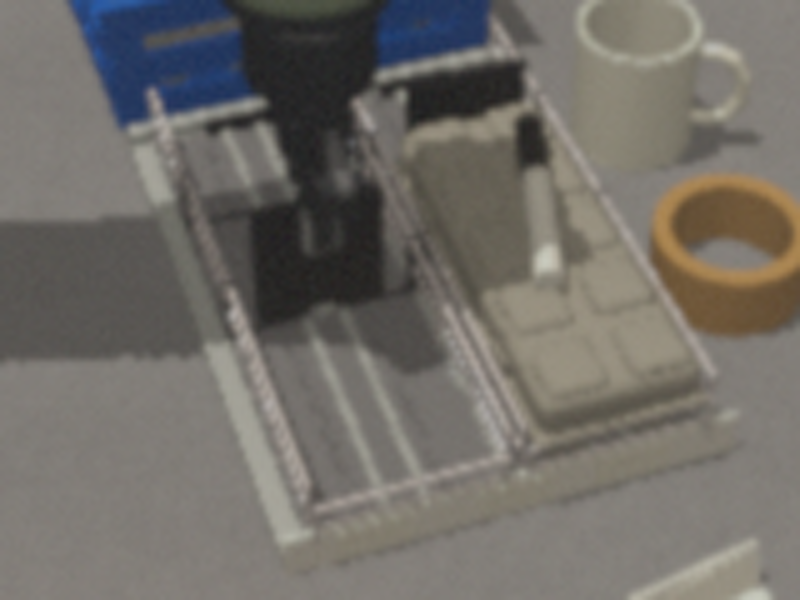

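The picture shows the blade held at the first line, its lower edge at crop (255,320)-(410,288). The carton, marker, mug and tape roll are undisturbed, and nothing crept during the hold. Handing in.

```bash
python3 -c "
from workcell import bot
print(bot.job_done())"
```

```text
the job is handed in; nothing more can be done
None
```

The empty lane's pusher (the lane nearer the robot) is drawn back to the first line, and the gripper is still holding it there against its spring. The waiting carton is the beige 2x3 six, in line with that lane. I left the orange look-alike alone.

**Position:** I drew the blade back about 157 mm in one smooth pull, followed by a 2 mm correction. I measured distances behind the lip:

| Source | Blade face | First line |
|---|---|---|
| Side camera | 160.6 mm | about 160.8 mm |
| Tool position (face); top camera (line) | 161.7 mm | about 162.4 mm |

The two cameras disagree on the line by about 1.6 mm, which is within the calibration error. In either pairing the face is within 1 mm of the line.

**Hold:** The position did not creep over a hold of almost 1 s. The force along the lane stayed at about 5 N, which fits the spring.

**Other goods:** The filled lane, its carton and marker, the mug and the tape roll looked undisturbed in the last picture. I did not check the waiting six or the ticket holder again at the end, but the arm never touched or came near them. The top camera's view of the blade was blocked by the arm during the final check.

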